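Clamp a printing stamp to the vise's spring-gauge mark

TASK

In the batik studio, stand the rectangular printing stamp flat on the bed of the small vise, its two long sides facing the jaws, and let go of it. Then turn the orange knob clockwise until the vise's sprung jaw grips the stamp and the gauge needle points at the green mark, never letting the needle run into the red zone. Leave the stamp clamped like that and the other things on the bench where they are.

Things in the scene. Friction and masses are not known exactly. Their poses are not given: they have to be found in the camera images.
- stamp: Loose rectangular printing stamp, 0.25 to 0.5 kg: base 80 mm (x) by 60 mm (y), 25 mm high, brown wood over copper, with a pale wooden handle bar on a short neck: 70 mm long (along x), 22 mm thick (along y), from 45 to 77 mm above the underside. Origin: centre of the underside; z up. A half turn about z makes no difference.
- vise: Blue and grey spring-gauge vise, fixed to the bench. Origin on the bench under the bed plate, z up; bed 100 mm (x) by 300 mm (y from -125 to +175 mm), top 10 mm above the bench. It clamps along y: fixed back jaw at the -y end, sprung jaw facing it, then the blue carriage with the white gauge dial on top, then the knob on its gearbox (66 mm high) at the +y end.
- bay (a point): Middle of the place for the stamp: on the bed's top, at y = -52 mm of the vise; axes as the vise's. Both jaws are 80 mm wide, tops 39 mm above the bench. Back jaw: locked by somebody with its face from 43 to 35 mm on the -y side of this point. Sprung jaw (dark steel): face 39 mm on the +y side at knob 0. A stamp centred here, its y along the vise's y, has at least 4 mm free on each side.
- knob_grip (a point): Grip point of the orange bar knob: on its vertical axis (at x = 0, y = +147 mm of the vise), 100 mm above the bench. The bar is 52 mm long (along this frame's x), 14 mm thick (along y), and reaches from 84 to 114 mm above the bench, on a thin shaft; frame turns with the knob. A white dot marks one end.
- knob (a joint): Angle of the knob in rad, 0 to 5.6, starts between 0 and 0.5; grows clockwise seen from above. Each rad drives carriage and sprung jaw 8 mm towards the back jaw (-y of the vise). About 0.2 N m of friction; it stays where it is left, even under spring load. It needs about 2 to 4.3 rad in all, so several grasps.
- needle (a joint): Gauge needle in rad, 0 = slack, growing clockwise from above: 0.1 rad per mm that the sprung jaw is pushed back into its carriage (1.1 N per mm). Near 0 until the jaw meets the stamp, up to about 0.4 while it pushes the stamp over to the back jaw, then 0.8 rad more per rad of knob. The red zone begins at 1.4 rad.
- marker (a joint): Angle of the green mark on the dial, on the same scale as the needle (the needle points at the mark when the two are equal); preset between 0.7 and 1.1 rad, not to be changed.
- needle_tip (a point): Tip of the black gauge needle, 30 mm from the dial's centre, 51 mm above the bench.
- mark (a point): Middle of the green mark (10 mm wide along the rim) on the white dial, 30 mm from the dial's centre; the needle tip lies here when the setting is right. The dial is 68 mm across, its face 50 mm above the bench, and travels with the carriage.
- round_stamp: Bystander: round stamp 72 mm across with a dark wooden handle, 77 mm high; origin centre of its underside.
- dye_pot: Bystander: blue ceramic pot, 68 mm across, 60 mm high; origin centre of its underside.
- wax_pen: Bystander: wax pen lying on the bench, 185 mm long with wooden handle and copper bowl; origin under its bowl end.
There are look-alikes about, which are no part of the job. What is shaped like the stamp but purple, turquoise or yellow is not meant.

How it is judged:
On the way, in this order (a step that is already met when the one before it is completed fails the run):
1. the stamp stands flat on the vise's bed between the still slack jaws, let go (horizontal distance between stamp and bay below 0.025 m and z of stamp in the frame of bay below 0.003 m and angle between stamp's own z axis and vertical below 0.06 rad and angle between the x axis of stamp and the x axis of vise, either way round below 0.3 rad and contact force between stamp and the fingers below 0.1 N and value of joint needle below 0.4 rad), for 0.2 s.
2. the needle points at the green mark with the stamp gripped (distance between needle_tip and mark below 0.005 m and horizontal distance between stamp and bay below 0.027 m), for 0.2 s.
At the end, for the whole second after the job is handed in: The needle tip is within 5 mm of the middle of the green mark; the stamp stands at rest, flat on the bed (underside within 3 mm of it, tilt under 0.06 rad), square to the jaws within 0.06 rad, pressed to the back jaw, its centre within 27 mm of the bay point (all of step 2 and y of stamp in the frame of bay below -0.002 m and z of stamp in the frame of bay below 0.003 m and angle between stamp's own z axis and vertical below 0.06 rad and angle between the x axis of stamp and the x axis of vise, either way round below 0.06 rad and linear speed of stamp below 0.01 m/s); the robot touches nothing.
It fails at once if the needle runs into the red zone (over 1.4 rad) (value of joint needle above 1.4 rad).
It fails at once if the round stamp is disturbed (over 30 mm) (distance of round_stamp from where it was at the start of the episode above 0.03 m).
It fails at once if the dye pot is disturbed (over 30 mm) (distance of dye_pot from where it was at the start of the episode above 0.03 m).
It fails at once if the wax pen is disturbed (over 30 mm) (distance of wax_pen from where it was at the start of the episode above 0.03 m).
It also fails if it takes over 72 s, if anything falls off the work surface, if the arm or the gripper's body presses on something with over 40 N, if the wrist force passes 120 N, or if a joint passes its speed limit or range.

ROBOT

A 6-joint arm with a two-finger parallel gripper is mounted at the origin on the work surface. World frame = base frame: x ahead of the robot, y to its left, z up, the work surface at z = 0. Lengths are in m, angles in rad, forces in N, time in s.
With the tool pointing down it reaches from about 0.375 to 0.975 m from the base axis. Payload 3.8 kg.
Tool frame: the origin (TCP) lies midway between the tips of the shut fingers; the grasp point (between the pads) lies 19 mm behind it; z points along the fingers, y is the line along which they close (so a half turn about z gives the same grasp; the last joint's range is limited). The gripper opens to 85 mm and grips with 20 to 120 N. Pads are 22 mm wide; open, the fingers measure 114 mm over their backs; the gripper's body (76 mm by 85 mm) begins 54 mm behind the grasp point. The pads swing forward as they close: fully open they stand 13 mm farther back than shut.
Start: joints at [1.283, 0.264, 1.604, -0, 1.274, -0.037], TCP at [0.168, 0.654, 0.231] pointing down, gripper open.
Joint ranges: [-2.63, 2.63], [-0.94, 2.18], [0.31, 2.57], [-1.31, 4.45], [0, 2.66], [-2.55, 2.55]. Speed limits (rad/s): [2.57, 2.57, 3.14, 3.14, 3.14, 3.14].

INTERFACE

Orientations are given as a rotation vector (axis times angle).
In Python, from workcell import read_state, vision, ticket gives the robot as it stands. The module is installed in compiled form; this text tells all that it offers.
- The arm moves only by the tool jog_arm, never from a script. Its arguments are lists of equal length, an entry for each row: "turn": the turn, a rotation vector about the tool's x, y, z in rad, a list of three; "delta_pos": the shift along the tool's x, y, z in m, a list of three; "gripper": the finger opening in m, from 0 to 0.0854. In form: {"turn": [[rx, ry, rz], ...], "delta_pos": [[dx, dy, dz], ...], "gripper": [gripper, ...]}. A call has 1 to 20 rows; each row shifts and turns the commanded pose from where the row before left it, along the tool's axes as they then stand; what a row does not reach is not made up. A row lasts 1/12 s, in which the tool goes at most 41.7 mm and 7.16 degrees, less where a joint would pass 70% of its speed; a pose out of reach is approached as far as the arm can. A call with a gripper value outside its range is refused whole. The fingers move at their own pace and stop on an object; "grip_force" is the grip in N (left out, the last holds). Time passes only in rows, so rows that do not move let the fingers close. It gives the time, the measured TCP pose, the force, the opening and the grip force at its end, in the units of the state.
- read_state(): the state, without advancing time (a new reading comes with each control period).
- vision.read_camera(name): name is "scene" or "top" or "wrist"; returns the picture (400x640x3 uint8, red, green, blue); there is no depth.
- vision.calibration(name): a dict with "vfov" (degrees; the focal length in pixels is half the picture's height over the tangent of half this angle, whatever the lens; pixels are square), "cx", "cy" (the principal point, pixels), "dist" ([k1, k2, p1, p2, k3] as OpenCV has them; the pictures are not rectified), "R" (3x3) and "t" (3): a world point X has camera coordinates R X + t; the wrist camera has in their place "mount" (4x4, takes a point from camera to tool coordinates, whose origin is the TCP and whose axes are the flange's). Camera axes: x right, y down, z forward; pixel columns grow to the right and rows downward; lengths in m; the calibration is good to about 2 mm. A picture is of the moment at which its call begins: read the wrist's pose just before it. calibration takes no time and is no camera call.
- ticket.finish_job(): hands the job in; it is judged then, once.
The state is a dict: "time": time; "q": joint angles; "joint_vel": joint speeds; "joint_torque": joint torques, N m; "tool_pos": TCP position; "tcp_rot": TCP orientation; "wrist_force": force on the tool from outside, world axes, zero at the start; "torque": the same for the moment, N m; "width": opening from 0.0 (shut) to 1.0 (fully open); "grip_force": force on a finger pad.
Only numpy, scipy, OpenCV 4.12 (cv2) and the standard library are available. Lean on these libraries where they do the work, as an engineer would, in place of code of your own. Each camera call takes 0.05 s, during which the arm holds its last target. There are 200 camera calls.

## Working session

There is one attempt and no reset: what is moved stays moved. The work goes in short steps, Python scripts to look and compute and a tool call to move; the robot and the scene stay as the last step left them, time stands still between calls to the robot, and variables do not carry over. Pictures are saved under pics/ and viewed, at most 13 in all, crops included, and the job is handed in when it is done.

Besides the shell and the picture viewer there is one more tool, called after ">>>" by a JSON object that holds its "fn" and its "kwargs". jog_arm: Moves the arm, as the interface text tells. Its arguments: {"type":"object","properties":{"turn":{"type":"array","items":{"type":"array","items":{"type":"number"}}},"delta_pos":{"type":"array","items":{"type":"array","items":{"type":"number"}}},"gripper":{"type":"array","items":{"type":"number"}},"grip_force":{"type":"number"}},"required":["turn","delta_pos","gripper"]}

```bash
mkdir -p pics; cat > h.py <<'E'
import numpy as np, cv2
from scipy.spatial.transform import Rotation as Ro
from workcell import read_state, vision, ticket
def cam(name, st=None):
    c=vision.calibration(name); f=200/np.tan(np.radians(c['vfov'])/2)
    K=np.array([[f,0,c['cx']],[0,f,c['cy']],[0,0,1.]])
    if 'mount' in c:
        T=np.eye(4);T[:3,:3]=Ro.from_rotvec(st['tcp_rot']).as_matrix();T[:3,3]=st['tool_pos']
        W=T@np.array(c['mount']); R=W[:3,:3].T; t=-R@W[:3,3]
    else: R,t=np.array(c['R']),np.array(c['t'])
    return K,np.array(c['dist'],float),R,t
def ray(C,px,z):
    K,d,R,t=C
    u=cv2.undistortPoints(np.array(px,float).reshape(-1,1,2),K,d).reshape(-1,2)
    D=np.c_[u,np.ones(len(u))]@R; o=-R.T@t
    return o+D*((z-o[2])/D[:,2])[:,None]
def proj(C,X):
    K,d,R,t=C
    return cv2.projectPoints(np.array(X,float).reshape(-1,1,3),cv2.Rodrigues(R)[0],t,K,d)[0].reshape(-1,2)
def save(name,img): cv2.imwrite('pics/'+name,img[:,:,::-1])
E
python3 - <<'E'
from h import *
for n in ['scene','top']:
    im=vision.read_camera(n); save(n+'0.png',im); np.save(n+'0.npy',im)
    C=cam(n); print(n,C[0][0,0],C[1],-C[2].T@C[3],C[2].round(2).tolist())
s=read_state(); print(s)
print(vision.calibration('wrist'))
E
```

```text
scene 441.26581310584993 [-0.08163617  0.          0.          0.          0.        ] [ 1.15350208 -0.68749763  0.88076691] [[0.76, 0.65, -0.01], [0.44, -0.51, -0.74], [-0.48, 0.55, -0.68]]
top 383.04948058257406 [-0.07864662  0.          0.          0.          0.        ] [ 0.45741226 -0.0179018   1.17361743] [[-0.02, -1.0, -0.0], [-0.99, 0.02, -0.11], [0.11, -0.0, -0.99]]
{'time': 0.1, 'q': array([ 1.28310863e+00,  2.64670936e-01,  1.60523663e+00, -1.72570382e-05,
        1.27369585e+00, -3.69135052e-02]), 'joint_vel': array([-4.08096016e-04,  4.24755810e-04, -3.78874275e-03, -7.67335245e-04,
        9.20833833e-04, -4.35867508e-05]), 'joint_torque': array([ 2.65132825e-03, -5.16701996e+01, -3.68597567e+01, -1.01404344e-04,
        6.32130614e-03,  1.47464692e-05]), 'tool_pos': array([0.16733358, 0.65325176, 0.23009159]), 'tcp_rot': array([-0.39283711, -3.1166223 ,  0.00312086]), 'wrist_force': array([-0.65121252,  0.45389205,  0.1154511 ]), 'torque': array([ 0.00848206, -0.0223833 ,  0.01968326]), 'grip_force': 0.0, 'width': 0.9979534695521182}
{'vfov': 60.842890012558186, 'cx': 321.2390942522205, 'cy': 196.64906353475803, 'dist': array([-0.0588051,  0.       ,  0.       ,  0.       ,  0.       ]), 'mount': array([[-6.48842817e-05, -9.52287127e-01, -3.05203578e-01,
         7.83108331e-02],
       [ 9.99999727e-01, -2.86326806e-04,  6.80794991e-04,
         8.35658925e-04],
       [-7.35700272e-04, -3.05203451e-01,  9.52286886e-01,
        -1.43252050e-01],
       [ 0.00000000e+00,  0.00000000e+00,  0.00000000e+00,
         1.00000000e+00]])}
```

View pics/top0.png

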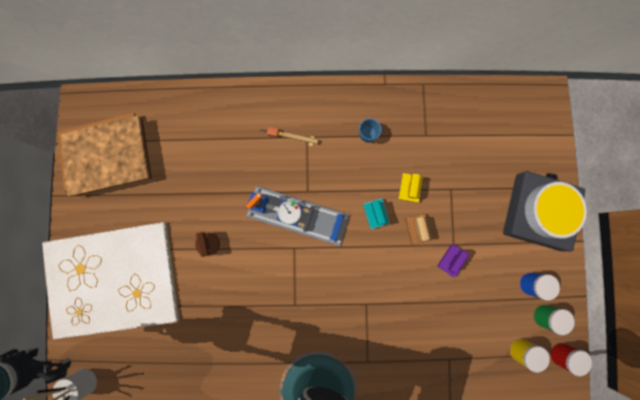

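View pics/scene0.png

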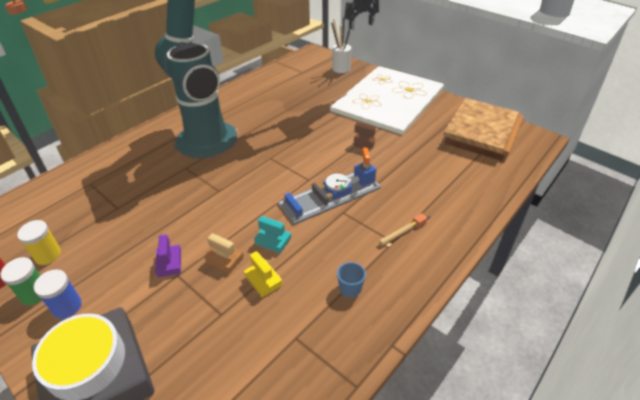

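The top view shows the vise from about (250,200, the knob end) to (345,232, the back jaw). The brown stamp is at (421,228), between the look-alikes. Next I'll get rough positions, then look from close by with the wrist camera.

```bash
python3 - <<'E'
from h import *
C=cam('top')
print('stamp',ray(C,[[423,228]],.06),'knob',ray(C,[[256,201]],.1),'dial',ray(C,[[289,211]],.05))
print('bed corners',ray(C,[[257,188],[348,213],[340,244],[248,210]],.01))
im=np.load('top0.npy'); save('top_crop.png',cv2.resize(im[160:290,235:475],None,fx=3.3,fy=3.3,interpolation=cv2.INTER_CUBIC))
E
```

```text
stamp [[ 0.4770687  -0.31504475  0.06      ]] knob [[0.56071951 0.1642196  0.1       ]] dial [[0.53435823 0.07535043 0.05      ]]
bed corners [[ 0.60940304  0.17646236  0.01      ]
 [ 0.52791666 -0.10073068  0.01      ]
 [ 0.43469391 -0.07433138  0.01      ]
 [ 0.54219923  0.20400393  0.01      ]]
```

View pics/top_crop.png

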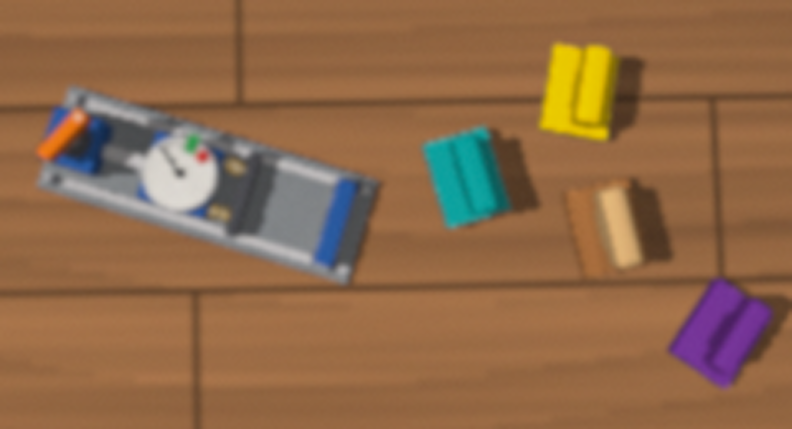

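The brown stamp's bar is about 19° yawed at (0.477,-0.315), and the vise is yawed about -16.4° with its origin near (0.52,0.025). I'll go over the vise and look with the wrist camera.

>>> {"fn": "jog_arm", "kwargs": {"turn": [[0,0,0],[0,0,0],[0,0,0],[0,0,0],[0,0,0],[0,0,0],[0,0,0],[0,0,0],[0,0,0],[0,0,0],[0,0,0],[0,0,0],[0,0,0],[0,0,0],[0,0,0],[0,0,0],[0,0,0],[0,0,0],[0,0,0],[0,0,0]], "delta_pos": [[-0.028,-0.027,0],[-0.028,-0.027,0],[-0.028,-0.027,0],[-0.028,-0.027,0],[-0.028,-0.027,0],[-0.028,-0.027,0],[-0.028,-0.027,0],[-0.028,-0.027,0],[-0.028,-0.027,0],[-0.028,-0.027,0],[-0.028,-0.027,0],[-0.028,-0.027,0],[-0.028,-0.027,0],[-0.028,-0.027,0],[-0.028,-0.027,0],[-0.028,-0.027,0],[-0.028,-0.027,0],[-0.028,-0.027,0],[0,0,0],[0,0,0]], "gripper": [0.085,0.085,0.085,0.085,0.085,0.085,0.085,0.085,0.085,0.085,0.085,0.085,0.085,0.085,0.085,0.085,0.085,0.085,0.085,0.085]}}

```text
time: 1.77
tool_pos: [0.5355, 0.0562, 0.2306]
tcp_rot: [-0.399, -3.115, 0.0]
wrist_force: [-0.2, 0.2, -0.9]
width: 0.995
grip_force: 0.0
```

```bash
python3 - <<'E'
from h import *
s=read_state(); im=vision.read_camera('wrist'); np.save('w1.npy',im); np.save('w1s.npy',s,allow_pickle=True); save('w1.png',im); print(s['time'],s['tool_pos'],s['tcp_rot'],s['q'])
E
```

```text
1.7667 [0.53547685 0.05616906 0.23061735] [-3.98989013e-01 -3.11480550e+00  1.76802374e-04] [ 5.81618989e-02  6.52038751e-03  1.89553642e+00  1.43757920e-04
  1.24087067e+00 -1.25787994e+00]
```

View pics/w1.png

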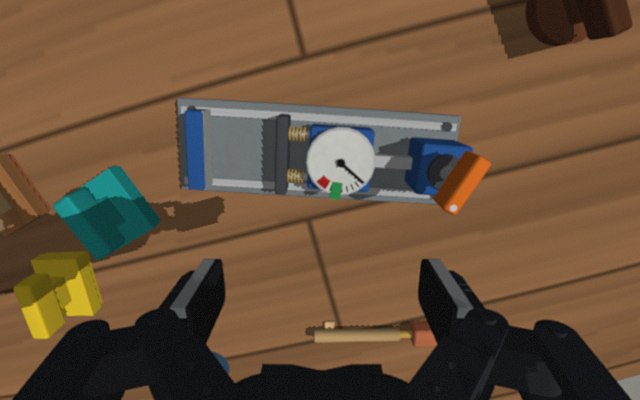

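The wrist view shows the bed from (178,100) to (460,204). The blue back jaw is at (195,150), the steel jaw at (282,153) and the dial at (340,162). The needle tip is near (361,181), the green mark at (335,191), and the orange knob near (464,184) with its white dot at (453,208).

```bash
cat >> h.py <<'E'
def yaw(v): return np.degrees(np.arctan2(v[1],v[0]))
def knob(im,C):
    hsv=cv2.cvtColor(im,cv2.COLOR_RGB2HSV)
    m=cv2.inRange(hsv,(5,170,140),(18,255,255)); 
    n,l,st,ce=cv2.connectedComponentsWithStats(m); i=1+np.argmax(st[1:,4]); return (l==i),st[i],ce[i]
def dial(im,C,cpx,show=True):
    """dial centre near cpx -> (centre world, needle dir, mark dir)"""
    hsv=cv2.cvtColor(im,cv2.COLOR_RGB2HSV); yy,xx=np.mgrid[:400,:640]
    near=np.hypot(xx-cpx[0],yy-cpx[1])<48
    w=((hsv[...,1]<50)&(hsv[...,2]>150)&near).astype(np.uint8)
    n,l,st,ce=cv2.connectedComponentsWithStats(w); i=1+np.argmax(st[1:,4])
    cn=max(cv2.findContours((l==i).astype(np.uint8),cv2.RETR_EXTERNAL,cv2.CHAIN_APPROX_NONE)[0],key=len)
    W=ray(C,cv2.convexHull(cn).reshape(-1,2),.05)[:,:2]
    (x,y),r=cv2.minEnclosingCircle((W*1000).astype(np.float32)); c=np.array([x,y])/1000
    P=ray(C,np.c_[xx.ravel(),yy.ravel()],.05)[:,:2].reshape(400,640,2)-c; rr=np.hypot(P[...,0],P[...,1])
    g=cv2.inRange(hsv,(50,120,60),(85,255,255))>0; g&=rr<.04
    b=(hsv[...,2]<75)&(rr>.013)&(rr<.023); 
    gd=P[g].mean(0); bd=P[b].mean(0); gd/=np.hypot(*gd); bd/=np.hypot(*bd)
    ang=(yaw(bd)-yaw(gd)+180)%360-180
    print('dial c',c,'r mm',r,'npix',g.sum(),b.sum(),'needle yaw',yaw(bd),'mark yaw',yaw(gd),'remaining rad',np.radians(ang))
    return c,yaw(bd),yaw(gd)
E
python3 - <<'E'
from h import *
im=np.load('w1.npy'); s=np.load('w1s.npy',allow_pickle=True).item(); C=cam('wrist',s)
dial(im,C,(340,162))
P=ray(C,[[178,100],[460,117],[180,188]],.01); print('bed',P, yaw(P[1]-P[0])-90+180, yaw(P[2]-P[0]),np.hypot(*(P[1]-P[0])[:2]),np.hypot(*(P[2]-P[0])[:2]))
J=ray(C,[[187,110],[203,110],[203,189],[187,188]],.039);print('backjaw',J)
J=ray(C,[[276,115],[289,115],[288,194],[275,194]],.039);print('sprung',J)
m,st,ce=knob(im,C); print(st,ce)
cn=max(cv2.findContours(m.astype(np.uint8),0,1)[0],key=len); r=cv2.minAreaRect(cn); b=cv2.boxPoints(r); print(b)
K=ray(C,b,.114); print('knob',K)
print('dot',ray(C,[[453,208]],.114))
# stamp from top: handle mask
t=np.load('top0.npy')[:,:]; hsv=cv2.cvtColor(t,cv2.COLOR_RGB2HSV)[205:250,405:435]; T=t[205:250,405:435].astype(int)
mm=(T[...,0]>190)&(T[...,2]>90)
ys,xs=np.nonzero(mm); print('handle px',len(xs)); r=cv2.minAreaRect(np.c_[xs+405,ys+205].astype(np.float32)); B=ray(cam('top'),cv2.boxPoints(r),.077); print(r,B,B.mean(0))
E
```

```text
dial c [0.53157086 0.08397789] r mm 38.810977935791016 npix 147 18 needle yaw 15.554873956073449 mark yaw -34.68013554618597 remaining rad 0.8767663155850649
bed [[ 0.43238668 -0.07033292  0.01      ]
 [ 0.52398653  0.21181685  0.01      ]
 [ 0.52258776 -0.10345347  0.01      ]] 162.01399060850494 -20.162515217144506 0.29664629059542763 0.09608956743143006
backjaw [[ 0.44575479 -0.05347392  0.039     ]
 [ 0.4498824  -0.03833365  0.039     ]
 [ 0.5247455  -0.06609677  0.039     ]
 [ 0.51947958 -0.08195855  0.039     ]]
sprung [[0.47270525 0.02856675 0.039     ]
 [0.47590386 0.04068391 0.039     ]
 [0.55214099 0.017497   0.039     ]
 [0.54875486 0.00451341 0.039     ]]
[445 156  46  59 860] [468.81627907 183.61976744]
[[443.04703 207.93288]
 [480.34903 154.6443 ]
 [492.22824 162.95973]
 [454.92624 216.2483 ]]
knob [[0.57482312 0.14968367 0.114     ]
 [0.53840997 0.18494547 0.114     ]
 [0.54741998 0.19349627 0.114     ]
 [0.58459263 0.15826422 0.114     ]]
dot [[0.5769803  0.15767562 0.114     ]]
handle px 140
((422.0021057128906, 228.13282775878906), (22.545480728149414, 6.119487762451172), 75.0685806274414) [[ 0.50575964 -0.29182388  0.077     ]
 [ 0.50995465 -0.30920033  0.077     ]
 [ 0.44723434 -0.32335615  0.077     ]
 [ 0.44312474 -0.30604789  0.077     ]] [ 0.47651834 -0.30760706  0.077     ]
```

Stamp and vise positions agree across views: bay about (0.499,-0.018), vise yaw about -18.3°, knob about 0.45 rad. Now over the stamp.

>>> {"fn": "jog_arm", "kwargs": {"turn": [[0,0,0],[0,0,0],[0,0,0],[0,0,0],[0,0,0],[0,0,0],[0,0,0],[0,0,0],[0,0,0],[0,0,0],[0,0,0.124],[0,0,0.124],[0,0,0.124],[0,0,0.124],[0,0,0.124],[0,0,0.124],[0,0,0.124],[0,0,0.124],[0,0,0.124],[0,0,0.124]], "delta_pos": [[-0.0035,-0.0367,0],[-0.0035,-0.0367,0],[-0.0035,-0.0367,0],[-0.0035,-0.0367,0],[-0.0035,-0.0367,0],[-0.0035,-0.0367,0],[-0.0035,-0.0367,0],[-0.0035,-0.0367,0],[-0.0035,-0.0367,0],[-0.0035,-0.0367,0],[0,0,0],[0,0,0],[0,0,0],[0,0,0],[0,0,0],[0,0,0],[0,0,0],[0,0,0],[0,0,0],[0,0,0]], "gripper": [0.085,0.085,0.085,0.085,0.085,0.085,0.085,0.085,0.085,0.085,0.06,0.06,0.06,0.06,0.06,0.06,0.06,0.06,0.06,0.06]}}

```text
time: 3.48
tool_pos: [0.4783, -0.304, 0.231]
tcp_rot: [-2.134, -2.304, -0.001]
wrist_force: [0.9, -0.3, 0.1]
width: 0.705
grip_force: 0.0
```

>>> {"fn": "jog_arm", "kwargs": {"turn": [[0,0,0.124],[0,0,0.124],[0,0,0.124],[0,0,0.124],[0,0,0.124],[0,0,0.124],[0,0,0.124],[0,0,0.124],[0,0,0.124],[0,0,0.124],[0,0,0.124],[0,0,0],[0,0,0],[0,0,0]], "delta_pos": [[0,0,0],[0,0,0],[0,0,0],[0,0,0],[0,0,0],[0,0,0],[0,0,0],[0,0,0],[0,0,0],[0,0,0],[0,0,0],[0,0,0],[0,0,0],[0,0,0]], "gripper": [0.06,0.06,0.06,0.06,0.06,0.06,0.06,0.06,0.06,0.06,0.06,0.06,0.06,0.06]}}

```text
time: 4.65
tool_pos: [0.4782, -0.3051, 0.2312]
tcp_rot: [-3.108, -0.456, 0.0]
wrist_force: [-0.1, -0.3, 0.5]
width: 0.703
grip_force: 0.0
```

```bash
python3 - <<'E'
from h import *
s=read_state(); im=vision.read_camera('wrist'); np.save('w2.npy',im); np.save('w2s.npy',s,allow_pickle=True); save('w2.png',im); print(s['time'],s['tool_pos'],s['tcp_rot'],s['q'],s['wrist_force'])
E
```

```text
4.65 [ 0.47817251 -0.30507002  0.23119504] [-3.10797046e+00 -4.55961934e-01  1.85945910e-04] [-6.11908761e-01  6.11274853e-02  1.83808312e+00  1.85565084e-04
  1.24271116e+00  6.67491439e-01] [-0.1245232  -0.33649006  0.48921911]
```

View pics/w2.png

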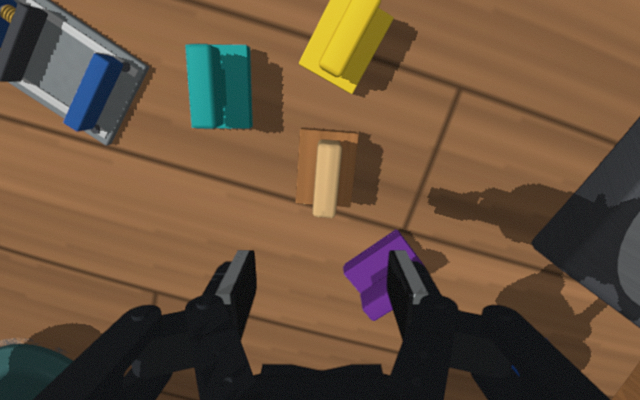

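The stamp stands clear: its pale bar runs from (329,141) to (325,216) and its brown base's top edge is at (300,128)-(358,132). The purple look-alike is clear of the finger path.

```bash
python3 - <<'E'
from h import *
im=np.load('w2.npy'); s=np.load('w2s.npy',allow_pickle=True).item(); C=cam('wrist',s)
T=im[120:225,290:365].astype(int); m=(T[...,0]>195)&(T[...,2]>95)
ys,xs=np.nonzero(m); r=cv2.minAreaRect(np.c_[xs+290,ys+120].astype(np.float32)); print(r)
B=ray(C,cv2.boxPoints(r),.077); print(B,[np.hypot(*(B[i]-B[i-1])[:2]) for i in range(4)],[yaw(B[i]-B[i-1]) for i in range(4)],B.mean(0))
# base top corners z=.025 (left,right of far edge)
P=ray(C,[[300,128],[358,132],[298,204]],.025); print(P,yaw(P[1]-P[0]),yaw(P[2]-P[0]),(P[1]+P[2])/2)
R=Ro.from_rotvec(s['tcp_rot']).as_matrix(); print('tool x yaw',yaw(R[:,0]), 'y',yaw(R[:,1])); 
E
```

```text
((324.18896484375, 180.19920349121094), (17.987756729125977, 70.32585144042969), 4.23639440536499)
[[ 0.4427513  -0.30622192  0.077     ]
 [ 0.50694862 -0.29223871  0.077     ]
 [ 0.51034824 -0.30762381  0.077     ]
 [ 0.44629362 -0.32263605  0.077     ]] [np.float64(0.016792002922089166), np.float64(0.06570255504166773), np.float64(0.015756232518918063), np.float64(0.06579028508234377)] [np.float64(102.17818467226695), np.float64(12.288020900197996), np.float64(-77.5396676665042), np.float64(-166.8098696264926)] [ 0.47658544 -0.30718012  0.077     ]
[[ 0.50981451 -0.27197287  0.025     ]
 [ 0.52291953 -0.32960668  0.025     ]
 [ 0.43072391 -0.29185843  0.025     ]] -77.18966234103836 -165.88679645304367 [ 0.47682172 -0.31073255  0.025     ]
tool x yaw 16.692341286430402 y -73.30766009766378
```

>>> {"fn": "jog_arm", "kwargs": {"turn": [[0,0,0.07],[0,0,0],[0,0,0],[0,0,0],[0,0,0],[0,0,0],[0,0,0],[0,0,0],[0,0,0],[0,0,0],[0,0,0],[0,0,0],[0,0,0],[0,0,0]], "delta_pos": [[-0.003,0.0045,0],[0,0,0.03],[0,0,0.03],[0,0,0.03],[0,0,0.03],[0,0,0.03],[0,0,0.02],[0,0,0.018],[0,0,0],[0,0,0],[0,0,0],[0,0,0],[0,0,0],[0,0,0]], "gripper": [0.06,0.06,0.06,0.06,0.06,0.06,0.06,0.06,0.06,0.01,0.01,0.01,0.01,0.01], "grip_force": 50}}

```text
time: 5.87
tool_pos: [0.4775, -0.312, 0.0451]
tcp_rot: [3.121, 0.34, 0.004]
wrist_force: [0.8, 1.5, 3.7]
width: 0.249
grip_force: 54.0
```

>>> {"fn": "jog_arm", "kwargs": {"turn": [[0,0,0],[0,0,0],[0,0,0],[0,0,0],[0,0,0.108],[0,0,0.108],[0,0,0.108],[0,0,0.108],[0,0,0.108],[0,0,0],[0,0,0]], "delta_pos": [[0,0,-0.02],[0,0,-0.035],[0,0,-0.035],[0,0,-0.03],[0,0,0],[0,0,0],[0,0,0],[0,0,0],[0,0,0],[0,0,0],[0,0,0]], "gripper": [0.01,0.01,0.01,0.01,0.01,0.01,0.01,0.01,0.01,0.01,0.01]}}

```text
time: 6.78
tool_pos: [0.476, -0.3112, 0.1631]
tcp_rot: [-3.101, 0.501, 0.001]
wrist_force: [0.3, 0.2, -2.9]
width: 0.252
grip_force: 53.1
```

```bash
python3 - <<'E'
from h import *
s=read_state(); R=Ro.from_rotvec(s['tcp_rot']).as_matrix(); print('tool x yaw',yaw(R[:,0]),s['tool_pos'],s['wrist_force'])
print(R.T@(np.array([.499,-.0178,s['tool_pos'][2]])-s['tool_pos']))
E
```

```text
tool x yaw -18.344927574749534 [ 0.47603307 -0.31122504  0.16314737] [ 0.33410012  0.21554902 -2.93256786]
[-7.05519334e-02 -2.85741415e-01  2.77410179e-05]
```

>>> {"fn": "jog_arm", "kwargs": {"turn": [[0,0,0],[0,0,0],[0,0,0],[0,0,0],[0,0,0],[0,0,0],[0,0,0],[0,0,0],[0,0,0],[0,0,0]], "delta_pos": [[-0.0088,-0.0357,0],[-0.0088,-0.0357,0],[-0.0088,-0.0357,0],[-0.0088,-0.0357,0],[-0.0088,-0.0357,0],[-0.0088,-0.0357,0],[-0.0088,-0.0357,0],[-0.0088,-0.0357,0],[0,0,0],[0,0,0.05]], "gripper": [0.01,0.01,0.01,0.01,0.01,0.01,0.01,0.01,0.01,0.01]}}

```text
time: 7.62
tool_pos: [0.5083, -0.0165, 0.1299]
tcp_rot: [-3.101, 0.493, -0.029]
wrist_force: [3.5, -0.7, -1.8]
width: 0.249
grip_force: 53.4
```

```bash
python3 - <<'E'
from h import *
s=read_state(); im=vision.read_camera('wrist'); np.save('w3.npy',im); np.save('w3s.npy',s,allow_pickle=True); save('w3.png',im); print(s['time'],s['tool_pos'],s['tcp_rot'],s['wrist_force'])
E
```

```text
7.6167 [ 0.50825291 -0.01653537  0.12993264] [-3.10094921  0.49342686 -0.02867546] [ 3.49634832 -0.74869386 -1.77711955]
```

View pics/w3.png

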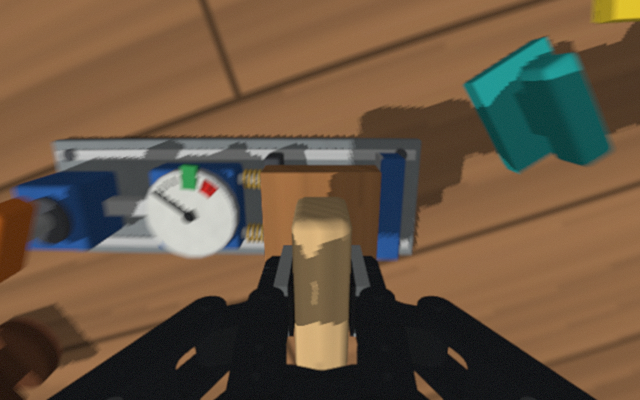

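The stamp hangs square over the bay: its base spans columns 262-380, and the blue back jaw is at 380-405. The sprung jaw is hidden behind the stamp. I'll settle the arm and re-measure the back jaw in this view.

>>> {"fn": "jog_arm", "kwargs": {"turn": [[0,0,0],[0,0,0],[0,0,0],[0,0,0]], "delta_pos": [[0,0,0],[0,0,0],[0,0,0],[0,0,0]], "gripper": [0.01,0.01,0.01,0.01]}}

```text
time: 8.0
tool_pos: [0.5017, -0.0188, 0.1233]
tcp_rot: [-3.1, 0.506, -0.005]
wrist_force: [-0.0, -0.2, -2.3]
width: 0.248
grip_force: 53.2
```

```bash
python3 - <<'E'
from h import *
s=read_state(); im=vision.read_camera('wrist'); np.save('w3.npy',im); print(s['time'],s['tool_pos'],s['tcp_rot'],s['wrist_force'])
R=Ro.from_rotvec(s['tcp_rot']).as_matrix(); print('tool x yaw',yaw(R[:,0]),'tilt',R[2,2])
C=cam('wrist',s)
save('w3c.png',cv2.resize(im[120:290,130:430],None,fx=2.6,fy=2.6,interpolation=cv2.INTER_CUBIC))
hsv=cv2.cvtColor(im,cv2.COLOR_RGB2HSV); b=cv2.inRange(hsv,(100,120,50),(125,255,255))
for r in range(150,260,12):
    c=np.nonzero(b[r,360:430])[0]; print(r,c.min()+360 if len(c) else None,c.max()+360 if len(c) else None)
E
```

```text
8.0 [ 0.50172213 -0.01884238  0.12334573] [-3.10038949  0.50587152 -0.00474958] [-0.01654286 -0.18915709 -2.31709301]
tool x yaw -18.53393823108717 tilt -0.9999954079619953
150 380 400
162 377 401
174 382 400
186 381 399
198 381 398
210 380 397
222 380 397
234 379 396
246 378 395
258 None None
```

View pics/w3c.png

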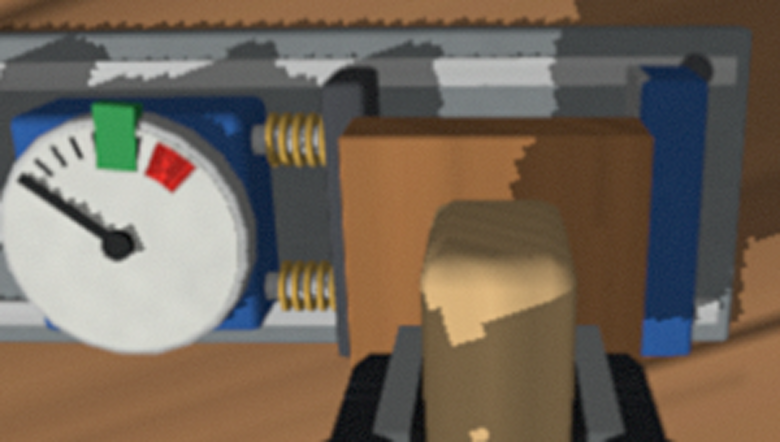

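```bash
python3 - <<'E'
from h import *
s=read_state(); C=cam('wrist',s); R=Ro.from_rotvec(s['tcp_rot']).as_matrix()
f=lambda p,z:((ray(C,[[130+p[0]/2.6,120+p[1]/2.6]],z)[0]-s['tool_pos'])@R*1000).round(1)
print('stamp top edge',f((342,135),.103),f((652,135),.103))
print('stamp bot edge',f((352,118),.078),f((640,118),.078))
print('back jaw outer/inner top',f((708,74),.039),f((690,354),.039),f((644,68),.039))
print('sprung face top, outer',f((364,84),.039),f((322,84),.039))
d=f((123,235),.05);print('dial c',d)
print('bed edge +x corner',f((748,30),.01), f((0,38),.01), f((728,340),.01))
E
```

```text
stamp top edge [ 38.2 -30.5  20.5] [38.2 28.5 20.4]
stamp bot edge [ 36.  -32.6  45.5] [36.  30.1 45.4]
back jaw outer/inner top [39.1 53.7 84.4] [-41.5  54.3  84.2] [40.6 36.9 84.4]
sprung face top, outer [ 36.4 -35.6  84.5] [ 36.4 -46.6  84.5]
dial c [ -1.4 -99.5  73.4]
bed edge +x corner [ 47.   71.4 113.4] [  45.4 -147.1  113.6] [-51.8  73.3 113.1]
```

>>> {"fn": "jog_arm", "kwargs": {"turn": [[0,0,0],[0,0,0],[0,0,0],[0,0,0],[0,0,0],[0,0,0],[0,0,0],[0,0,0],[0,0,0],[0,0,0]], "delta_pos": [[0.002,0.0015,0],[0,0,0.015],[0,0,0.015],[0,0,0.01],[0,0,0.01],[0,0,0.008],[0,0,0.005],[0,0,0.003],[0,0,0],[0,0,0]], "gripper": [0.01,0.01,0.01,0.01,0.01,0.01,0.01,0.01,0.01,0.01]}}

```text
time: 8.88
tool_pos: [0.5022, -0.0203, 0.0559]
tcp_rot: [-3.101, 0.505, -0.001]
wrist_force: [-0.3, -0.2, -3.4]
width: 0.252
grip_force: 53.2
```

>>> {"fn": "jog_arm", "kwargs": {"turn": [[0,0,0],[0,0,0],[0,0,0],[0,0,0],[0,0,0],[0,0,0],[0,0,0]], "delta_pos": [[0,0,0.001],[0,0,0],[0,0,0],[0,0,0],[0,0,0],[0,0,0],[0,0,0]], "gripper": [0.01,0.01,0.04,0.04,0.04,0.04,0.04]}}

```text
time: 9.47
tool_pos: [0.502, -0.0203, 0.0549]
tcp_rot: [-3.101, 0.506, -0.001]
wrist_force: [-0.8, -0.0, 0.2]
width: 0.466
grip_force: 0.0
```

>>> {"fn": "jog_arm", "kwargs": {"turn": [[0,0,0],[0,0,0],[0,0,0],[0,0,0],[0,0,0],[0,0,0],[0,0,0],[0,0,0]], "delta_pos": [[0,0,0],[0,0,0],[0,0,-0.01],[0,0,-0.03],[0,0,-0.035],[0,0,-0.035],[0,0,-0.02],[0,0,0]], "gripper": [0.04,0.04,0.04,0.04,0.04,0.04,0.04,0.04]}}

```text
time: 10.13
tool_pos: [0.5059, -0.0206, 0.1917]
tcp_rot: [-3.1, 0.505, -0.018]
wrist_force: [0.3, 0.1, 0.2]
width: 0.47
grip_force: 0.0
```

>>> {"fn": "jog_arm", "kwargs": {"turn": [[0,0,0],[0,0,0],[0,0,0],[0,0,0],[0,0,0],[0,0,0],[0,0,-0.1227],[0,0,-0.1227],[0,0,-0.1227],[0,0,-0.1227],[0,0,-0.1227],[0,0,-0.1227],[0,0,-0.1227],[0,0,-0.1227],[0,0,-0.1227],[0,0,-0.1227],[0,0,-0.1227]], "delta_pos": [[-0.0007,-0.04,0],[-0.0007,-0.04,0],[-0.0007,-0.04,0],[-0.0007,-0.04,0],[-0.0008,-0.041,0],[0,0,0],[0,0,0],[0,0,0],[0,0,0],[0,0,0],[0,0,0],[0,0,0],[0,0,0],[0,0,0],[0,0,0],[0,0,0],[0,0,0]], "gripper": [0.05,0.05,0.05,0.05,0.05,0.05,0.05,0.05,0.05,0.05,0.05,0.05,0.05,0.05,0.05,0.05,0.05]}}

```text
time: 11.55
tool_pos: [0.5616, 0.1709, 0.1842]
tcp_rot: [-2.732, -1.551, 0.002]
wrist_force: [1.2, -0.7, 0.4]
width: 0.584
grip_force: 0.0
```

>>> {"fn": "jog_arm", "kwargs": {"turn": [[0,0,-0.1227],[0,0,-0.1227],[0,0,-0.1227],[0,0,-0.1227],[0,0,-0.1227],[0,0,-0.1227],[0,0,-0.1227],[0,0,-0.1227],[0,0,-0.1227],[0,0,-0.1227],[0,0,-0.1227],[0,0,0],[0,0,0],[0,0,0]], "delta_pos": [[0,0,0],[0,0,0],[0,0,0],[0,0,0],[0,0,0],[0,0,0],[0,0,0],[0,0,0],[0,0,0],[0,0,0],[0,0,0],[0,0,0],[0,0,0],[0,0,0]], "gripper": [0.05,0.05,0.05,0.05,0.05,0.05,0.05,0.05,0.05,0.05,0.05,0.05,0.05,0.05]}}

```text
time: 12.72
tool_pos: [0.5619, 0.1712, 0.1844]
tcp_rot: [-1.178, -2.912, 0.001]
wrist_force: [-0.1, 0.1, -0.7]
width: 0.584
grip_force: 0.0
```

```bash
python3 - <<'E'
from h import *
s=read_state(); im=vision.read_camera('wrist'); np.save('w4.npy',im); np.save('w4s.npy',s,allow_pickle=True); save('w4.png',im); print(s['time'],s['tool_pos'],s['tcp_rot'],s['q'])
R=Ro.from_rotvec(s['tcp_rot']).as_matrix(); print('tool x,y yaw',yaw(R[:,0]),yaw(R[:,1]))
C=cam('wrist',s); m,st,ce=knob(im,C); cn=max(cv2.findContours(m.astype(np.uint8),0,1)[0],key=len); r=cv2.minAreaRect(cn); print(r); B=ray(C,cv2.boxPoints(r),.114); print((B-s['tool_pos'])@R*1000)
E
```

```text
12.7167 [0.56185706 0.17120211 0.18439291] [-1.17755814e+00 -2.91204524e+00  6.60984618e-04] [ 2.53398931e-01  1.33992069e-01  1.84707661e+00 -6.35667172e-05
  1.16115222e+00 -5.48827693e-01]
tool x,y yaw 135.96564685946188 45.96565588159051
((320.5, 206.0), (78.0, 19.0), 90.0)
[[ 30.2732709   -5.7867778   70.40462218]
 [ 30.27134191   6.39364346  70.39772279]
 [-24.75070483   6.8258127   70.38218094]
 [-24.74838194  -6.2995208   70.38961563]]
```

View pics/w4.png

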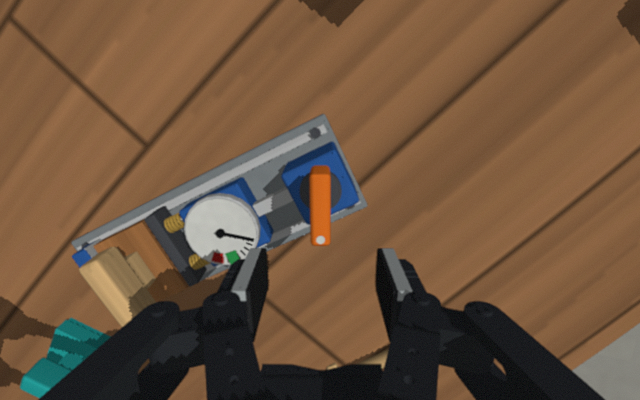

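The knob is centred under the gripper at (320,206) and aligned, with the needle slack. Going down, gripping, then turning clockwise (tool z positive).

>>> {"fn": "jog_arm", "kwargs": {"turn": [[0,0,0],[0,0,0],[0,0,0],[0,0,0],[0,0,0],[0,0,0],[0,0,0],[0,0,0],[0,0,0],[0,0,0],[0,0,0]], "delta_pos": [[0.001,0,0.02],[0,0,0.03],[0,0,0.03],[0,0,0.014],[0,0,0.007],[0,0,0],[0,0,0],[0,0,0],[0,0,0],[0,0,0],[0,0,0]], "gripper": [0.05,0.05,0.05,0.05,0.05,0.05,0.005,0.005,0.005,0.005,0.005], "grip_force": 60}}

```text
time: 13.68
tool_pos: [0.5611, 0.1707, 0.0857]
tcp_rot: [1.172, 2.914, -0.004]
wrist_force: [-5.8, -5.8, 6.5]
width: 0.154
grip_force: 60.2
```

>>> {"fn": "jog_arm", "kwargs": {"turn": [[0,0,0.05],[0,0,0.1],[0,0,0.1],[0,0,0.1],[0,0,0.1],[0,0,0.1],[0,0,0.1],[0,0,0.1],[0,0,0.1],[0,0,0.1],[0,0,0.1],[0,0,0.1],[0,0,0.1],[0,0,0.1],[0,0,0.1],[0,0,0.1],[0,0,0.05],[0,0,0],[0,0,0]], "delta_pos": [[0,0,0],[0,0,0],[0,0,0],[0,0,0],[0,0,0],[0,0,0],[0,0,0],[0,0,0],[0,0,0],[0,0,0],[0,0,0],[0,0,0],[0,0,0],[0,0,0],[0,0,0],[0,0,0],[0,0,0],[0,0,0],[0,0,0]], "gripper": [0.005,0.005,0.005,0.005,0.005,0.005,0.005,0.005,0.005,0.005,0.005,0.005,0.005,0.005,0.005,0.005,0.005,0.005,0.005]}}

```text
time: 15.27
tool_pos: [0.5625, 0.1707, 0.0858]
tcp_rot: [2.906, 1.187, 0.002]
wrist_force: [-1.8, -7.7, 4.3]
width: 0.149
grip_force: 59.8
```

```bash
python3 - <<'E'
from h import *
s=read_state(); R=Ro.from_rotvec(s['tcp_rot']).as_matrix(); print(s['time'],'tool y yaw',yaw(R[:,1]),s['q'],s['wrist_force'],s['torque'],s['width'])
im=vision.read_camera('wrist'); np.save('w5.npy',im); np.save('w5s.npy',s,allow_pickle=True); save('w5.png',im)
E
```

```text
15.2667 tool y yaw -45.54268696372623 [ 0.25382762  0.23141441  1.93049024 -0.00314443  0.97814318  1.05045175] [-1.79303096 -7.65688006  4.26157802] [-0.98633649  0.30746168 -0.13460751] 0.14936008309468635
```

View pics/w5.png

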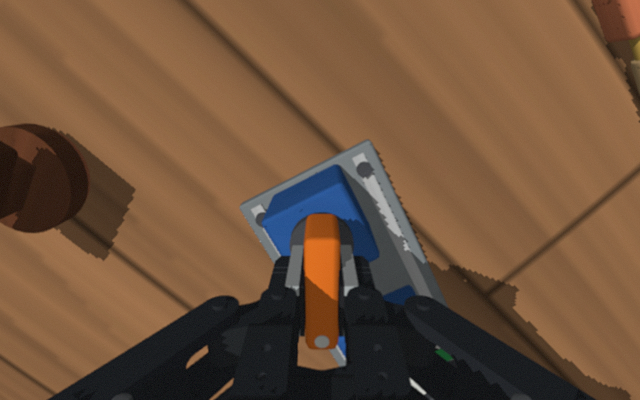

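Gripped and turned 1.6 rad. The dial is hidden by the gripper, so I'll turn 0.6 more, let go, rise and read the gauge.

>>> {"fn": "jog_arm", "kwargs": {"turn": [[0,0,0.05],[0,0,0.1],[0,0,0.1],[0,0,0.1],[0,0,0.1],[0,0,0.1],[0,0,0.05],[0,0,0],[0,0,0],[0,0,0],[0,0,0],[0,0,0],[0,0,0],[0,0,0],[0,0,0],[0,0,0],[0,0,0],[0,0,0],[0,0,0],[0,0,0]], "delta_pos": [[0,0,0],[0,0,0],[0,0,0],[0,0,0],[0,0,0],[0,0,0],[0,0,0],[0,0,0],[0,0,0],[0,0,0],[0,0,0],[0,0,0],[0,0,0],[0,0,-0.02],[0,0,-0.03],[0,0,-0.03],[0,0,-0.02],[0,0,0],[0,0,0],[0,0,0]], "gripper": [0.005,0.005,0.005,0.005,0.005,0.005,0.005,0.005,0.005,0.05,0.05,0.05,0.05,0.05,0.05,0.05,0.05,0.05,0.05,0.05]}}

```text
time: 16.98
tool_pos: [0.5609, 0.1723, 0.1829]
tcp_rot: [3.129, 0.277, -0.001]
wrist_force: [0.9, -0.2, 0.1]
width: 0.587
grip_force: 0.0
```

```bash
cat >> h.py <<'E'
def gauge(turned,fn):
    s=read_state(); im=vision.read_camera('wrist'); C=cam('wrist',s); np.save(fn+'.npy',im); save(fn+'.png',im)
    R=Ro.from_rotvec(s['tcp_rot']).as_matrix(); print(s['time'],s['tool_pos'],'tool y yaw',yaw(R[:,1]),'q6',s['q'][5])
    X=np.array([.5625,.1713,.05])-(.1005+.008*turned)*np.array([.316,.949,0]); p=proj(C,X)[0]; print('exp',X,p)
    m,st,ce=knob(im,C); r=cv2.minAreaRect(max(cv2.findContours(m.astype(np.uint8),0,1)[0],key=len)); B=ray(C,cv2.boxPoints(r),.114); print('knob in tool mm',((B-s['tool_pos'])@R*1000)[:,:2].round(1).tolist())
    return im,C,dial(im,C,p)
E
python3 - <<'E'
from h import *
gauge(2.2,'w6')
E
```

```text
16.9833 [0.56088146 0.1722675  0.1829494 ] tool y yaw -79.8907946115556 q6 1.6497796720182862
exp [0.5251804 0.0592231 0.05     ] [439.22814178 244.18975918]
knob in tool mm [[-24.4, -5.3], [30.9, -4.9], [30.9, 7.1], [-24.4, 7.8]]
dial c [0.52277515 0.06132727] r mm 35.099639892578125 npix 200 24 needle yaw -5.668717209666304 mark yaw -23.45298069429826 remaining rad 0.31039395284902777
```

View pics/w6.png

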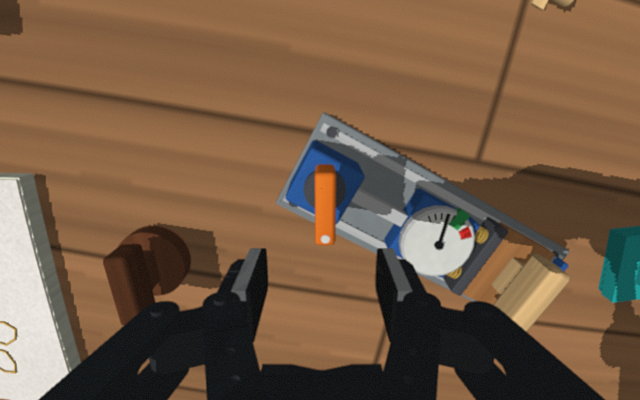

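The gauge now reads between slack and green: the hub is at (438,244), the needle tip near (447,213) and the green mark at (461,218). I'll refine the reading using the hub as centre.

```bash
cat >> h.py <<'E'
def gauge2(im,C,c0):
    S=4; X0,Y0=np.maximum(proj(C,[*c0,.05])[0]-50,0).astype(int)
    hub=c0
    yy,xx=np.mgrid[Y0:min(Y0+100,400),X0:min(X0+100,640)]; sub=im[yy[0,0]:yy[-1,0]+1,xx[0,0]:xx[0,-1]+1]
    hsv=cv2.cvtColor(sub,cv2.COLOR_RGB2HSV); P=ray(C,np.c_[xx.ravel(),yy.ravel()],.051)[:,:2].reshape(*xx.shape,2)
    dark=np.clip(140.-hsv[...,2],0,100)*(hsv[...,1]<90)
    for _ in range(6):
        w=dark*(np.hypot(*(P-hub).transpose(2,0,1))<.0045); hub=(P*w[...,None]).sum((0,1))/w.sum()
    D=P-hub; r=np.hypot(D[...,0],D[...,1])
    w=dark*((r>.008)&(r<.022)); nd=(D*w[...,None]).sum((0,1)); 
    g=(cv2.inRange(hsv,(45,100,50),(85,255,255))>0)&(r<.04); gd=D[g].mean(0)
    rem=np.radians((yaw(nd)-yaw(gd)+180)%360-180)
    print('hub',hub,'green r',np.hypot(*gd),g.sum(),'remaining',rem)
    return rem
E
python3 - <<'E'
from h import *
s=np.load('w1s.npy',allow_pickle=True).item(); gauge2(np.load('w1.npy'),cam('wrist',s),ray(cam('wrist',s),[[340,163]],.051)[0,:2])
s=np.load('w4s.npy',allow_pickle=True).item(); gauge2(np.load('w4.npy'),cam('wrist',s),ray(cam('wrist',s),[[220,234]],.051)[0,:2])
C=cam('wrist',read_state()); gauge2(np.load('w6.npy'),C,ray(C,[[438,244]],.051)[0,:2])
E
```

```text
hub [0.53053423 0.07529479] green r 0.02847730740549075 159 remaining 0.9968425495575739
hub [0.53013818 0.07509311] green r 0.025424471609345908 116 remaining 0.7871639702117654
hub [0.52502419 0.06010578] green r 0.029087360371039688 212 remaining 0.3819540582126427
```

>>> {"fn": "jog_arm", "kwargs": {"turn": [[0,0,0],[0,0,0],[0,0,0],[0,0,0],[0,0,0],[0,0,0],[0,0,0],[0,0,0],[0,0,0],[0,0,0]], "delta_pos": [[0.001,0.001,0.02],[0,0,0.03],[0,0,0.03],[0,0,0.012],[0,0,0.006],[0,0,0],[0,0,0],[0,0,0],[0,0,0],[0,0,0]], "gripper": [0.05,0.05,0.05,0.05,0.05,0.05,0.005,0.005,0.005,0.005]}}

```text
time: 17.87
tool_pos: [0.5644, 0.1706, 0.0879]
tcp_rot: [3.128, 0.277, 0.006]
wrist_force: [0.7, -4.3, 2.4]
width: 0.149
grip_force: 60.5
```

>>> {"fn": "jog_arm", "kwargs": {"turn": [[0,0,0.04],[0,0,0.1],[0,0,0.1],[0,0,0.1],[0,0,0.1],[0,0,0.04],[0,0,0],[0,0,0],[0,0,0],[0,0,0],[0,0,0],[0,0,0],[0,0,0],[0,0,0],[0,0,0],[0,0,0],[0,0,0],[0,0,0],[0,0,0]], "delta_pos": [[0,0,0],[0,0,0],[0,0,0],[0,0,0],[0,0,0],[0,0,0],[0,0,0],[0,0,0],[0,0,0],[0,0,0],[0,0,0],[0,0,0],[0,0,-0.02],[0,0,-0.03],[0,0,-0.03],[0,0,-0.02],[0,0,0],[0,0,0],[0,0,0]], "gripper": [0.005,0.005,0.005,0.005,0.005,0.005,0.005,0.005,0.05,0.05,0.05,0.05,0.05,0.05,0.05,0.05,0.05,0.05,0.05]}}

```text
time: 19.45
tool_pos: [0.562, 0.1715, 0.1849]
tcp_rot: [3.105, -0.475, -0.001]
wrist_force: [-0.6, -0.2, -0.2]
width: 0.588
grip_force: 0.0
```

```bash
python3 - <<'E'
from h import *
im,C,d=gauge(2.68,'w7')
gauge2(im,C,np.array([.52502,.0601])-.0038*np.array([.316,.949]))
E
```

```text
19.45 [0.56202063 0.17145803 0.18494433] tool y yaw -107.39166776566341 q6 2.127937329512354
exp [0.52396696 0.05557894 0.05      ] [464.53791283 186.00579509]
knob in tool mm [[25.3, -5.7], [25.3, 6.0], [-25.1, 6.5], [-25.1, -6.0]]
dial c [0.52451715 0.05789454] r mm 33.382652282714844 npix 197 33 needle yaw -28.36779501009069 mark yaw -26.452710610463956 remaining rad -0.03342452822706515
hub [0.5240506 0.0561639] green r 0.02986096218312764 220 remaining 0.007194208301623371
```

```bash
python3 - <<'E'
from h import *
im=np.load('w7.npy'); save('w7c.png',cv2.resize(im[110:290,380:640],None,fx=3,fy=3,interpolation=cv2.INTER_CUBIC))
E
```

```text
(no output)
```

View pics/w7c.png

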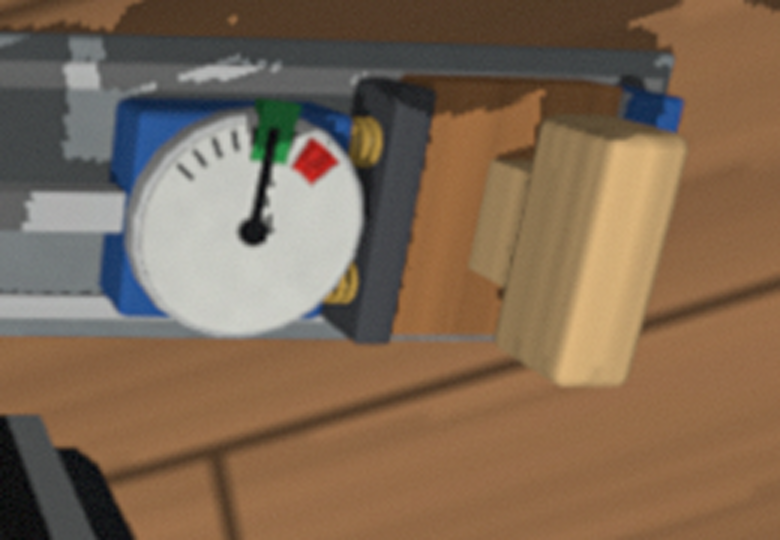

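The needle (tip at crop (271,135)) lies on the middle of the green mark (276,130). The stamp is flush and square between the jaws, and the gripper is clear. I'm handing in.

```bash
python3 -c "
from workcell import ticket; print(ticket.finish_job())"
```

```text
the job is handed in; nothing more can be done
None
```

I handed the job in at about 19.5 s: the stamp is clamped square against the back jaw and the needle is on the green mark (measured within 0.04 rad). The needle stopped short of the red zone, no bystander was touched on purpose, and no verdict came back.

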